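# Tip-over check of a fan heater

## Robot

A 7-joint arm with a two-finger parallel gripper is mounted at the origin on the work surface. World frame = base frame: x ahead of the robot, y to its left, z up, the work surface at z = 0. Lengths are in mm, angles in rad, forces in N, time in s.
With the tool pointing down it reaches from about 400 to 750 mm from the base axis. Payload 19.5 kg.
Tool frame: the origin (TCP) lies at the very end of the fingers, on their centre line; the grasp point (between the pads) lies 19 mm behind it (ctrl.grasp_offset is the z of the grasp point in the tool frame, in mm); z points along the fingers, y is the line along which they close (so a half turn about z gives the same grasp; the last joint's range is limited). The gripper opens to 85 mm and grips with 20 to 120 N. Pads are 22 mm wide; open, the fingers measure 114 mm over their backs; the gripper's body (76 mm by 85 mm) begins 54 mm behind the grasp point. The pads swing forward as they close: fully open they stand 13 mm farther back than shut.
Start: joints at [-1.257, 0.707, -0.028, 1.485, 0.022, 0.951, -0.075], TCP at [200.282, 538.964, 231.268] pointing down, gripper open.
Joint ranges: [-2.71, 2.71], [-0.32, 2.16], [-1.57, 1.52], [0, 2.45], [-1.46, 4.6], [0, 2.02], [-2.83, 2.83]. Speed limits (rad/s): [1.89, 1.89, 2.57, 2.57, 3.01, 3.01, 3.01].

## Interface

Orientations are given as [roll, pitch, yaw] about the fixed x, y, z axes, in that order (R = Rz(yaw) Ry(pitch) Rx(roll)).
In Python, from station import ctrl gives the robot as it stands.
- The arm moves only by the shell command python3 -m jog 'ROWS'. ROWS is a JSON object of lists of equal length, an entry for each row: "xyz": the shift along the world's x, y, z in units of 80 cm (1.0 is 80 cm), a list of three; "twist": the turn, a rotation vector about the world's x, y, z in units of pi rad (1.0 is pi rad), a list of three; "claw": the gripper's target within -1 to 1 (shut at 1, half-way at 0, fully open at -1). In form: {"xyz": [[dx, dy, dz], ...], "twist": [[wx, wy, wz], ...], "claw": [claw, ...]}. A call has 1 to 5 rows; each row is the pose to reach, as a shift and turn from the pose commanded when the call began, turning the shorter way round; what a row does not reach only later rows make up. A row lasts 1/10 s, in which the tool goes at most 50 mm and 8.59 degrees, less where a joint would pass 70% of its speed; a pose out of reach is approached as far as the arm can. A call with a number of a shift or a turn outside -1 to 1 is refused whole. A call with a gripper value outside its range is refused whole. The fingers move at their own pace and stop on an object; the grip force is fixed at half the most. Time passes only in rows, so rows that repeat a pose let the fingers close. It gives the time, the measured TCP pose, the force, the opening and the grip force at its end, in the units of the state.
- ctrl.get_obs(): the state, without advancing time (a new reading comes with each control period).
- ctrl.read_camera(name): name is "side" or "top"; returns a dict with "frame" (384x512x3 uint8, red, green, blue), "fx", "fy", "cx", "cy" (pixels), "R" (3x3) and "t" (3): a world point X has camera coordinates R X + t. Camera axes: x right, y down, z forward; pixel columns grow to the right and rows downward; lengths in mm; the calibration is good to about 2 mm. A picture is of the moment at which its call begins. There is no depth.
- ctrl.sign_off(): hands the job in; it is judged then, once.
The state is a dict: "t": time; "qpos": joint angles; "dq": joint speeds; "joint_torque": joint torques, N m; "tool_pos": TCP position; "tcp_rot": TCP orientation; "ft_force": force on the tool from outside, world axes, zero at the start; "ft_torque": the same for the moment, N m; "opening": opening from 0.0 (shut) to 1.0 (fully open); "gripper_force": force on a finger pad.
Only numpy, scipy, OpenCV 4.12 (cv2) and the standard library are available. Lean on these libraries where they do the work, as an engineer would, in place of code of your own. Each camera call takes 0.05 s, during which the arm holds its last target. There are 200 camera calls.

## Task

Give the tall fan heater its tip-over check: push against its grille side, high up, until it topples over backwards, and leave it lying flat on its back on its mat, grille up. Then press the push button on the control box fully in and let go of it, to log the check. Do not lift the heater or shove it along, and leave the squat heater and everything else on the bench as they are.

Things in the scene. Friction and masses are not known exactly. Their poses are not given: they have to be found in the camera images.
- tall_heater: The fan heater to check: white upright box on a grey base with four rubber feet, 92 mm deep (x), 120 wide (y), 174 high plus two black flat dials 6 mm high on top; 0.6 to 0.95 kg, evenly spread; no lead. Starts upright on its own mat. Origin: centre of the underside, level with the soles. -x points out of the front grille, turned roughly to the robot; flat back at +x; z up. On its back, x points straight down.
- tall_mid (a point): Middle of the tall heater, 90 mm above its soles on its centre line.
- tall_grille (a point): Tall heater: a point on the middle line of its front, 46 mm in front of the origin and 145 mm above the soles. The front is a flat black grille with level slats, from 39 to 161 mm up. Pushed here level along the heater's +x with about 2 to 4 N it tips about its rear feet and does not slide; when this point has gone about 75 mm (leaning 27 degrees) it passes its balance point and falls by itself.
- tall_heel (a point): Tall heater: middle of the rear edge of its feet, 44 mm behind the origin at the level of the soles: the edge over which it tips.
- mat_tall: Flat black rubber mat fixed to the bench, 360 mm (its x) by 250 mm (its y), 12 mm thick, with the tall heater on its half nearer the robot and the other half free. Origin: centre of its underside; x runs roughly away from the robot.
- squat_heater: Another fan heater, to be left alone: white, low and wide, 100 mm deep (x), 190 wide (y), 122 high plus a grey hoop handle up to 156 mm, round grille in front (-x). Loose, 0.9 kg, stands on the other mat, which is like the first. The mats lie left and right of the control box; which is which varies. Origin: centre of its underside.
- log_button (a joint): Push button on the control box: 0 out, 0.006 m fully in. It is sprung (about 1.5 N at the start, 5 N fully in), comes back when released.
- log_button_top (a point): Centre of the push button's flat round top, 30 mm across, a grey plastic cap on a dark collar, pressed straight down. The control box is a grey sheet-metal case 110 x 90 x 55 mm fixed to the bench between the two mats; the button's top stands 73 mm above the bench.
- multimeter: Hand-held grey multimeter lying on its back, 150 x 75 x 40 mm, between the two mats; of it and the control box, one lies nearer the robot, the other farther, and this varies. To be left alone. Origin: centre of its underside.
- spare_dial: Small black dial, 38 mm across, 22 mm high, on the bench just in front of the robot. To be left alone. Origin: centre of its underside.
- screwdriver: Screwdriver 200 mm long lying at the right side. To be left alone.
- spray_can: Aluminium spray can 56 mm across, 170 mm high, standing at the left side. To be left alone. Origin: centre of its underside.
- mug: Blue mug 80 mm across, 90 mm high, at the left side. To be left alone. Origin: centre of its underside.
- screw_jar: Clear jar with a black cap, 64 mm across, 75 mm high, at the right side. To be left alone. Origin: centre of its underside.
Mind the look-alikes: they are no part of the job. What is shaped like the tall_heater but green or orange is not meant.

How it is judged (in metres and radians):
On the way, in this order (a step that is already met when the one before it is completed fails the run):
1. the tall heater lies on its back on its mat, grille up (angle between tall_heater's own x axis and vertical above 2.95 rad and angle between tall_heater's own z axis and vertical between 1.38 and 1.76 rad and x of tall_mid in the frame of mat_tall between -0.06 and 0.13 m and y of tall_mid in the frame of mat_tall between -0.09 and 0.09 m and height (world z) of tall_mid below 0.075 m), for 0.2 s.
2. the push button is pressed in (value of joint log_button above 0.0045 m), for 0.05 s.
At the end, for the whole second after the job is handed in: The tall heater lies still on its back (within 0.19 rad), its middle over the mat (at most 90 mm off its middle line); the button was then pressed 4.5 mm or more and is out again; the squat heater stands within 20 mm, the small things lie within 30 mm of their places (all of step 1 and linear speed of tall_heater below 0.02 m/s and value of joint log_button below 0.001 m and angle between squat_heater's own z axis and vertical below 0.1 rad and distance of squat_heater from where it was at the start of the episode below 0.02 m and distance of each of multimeter, spare_dial, screwdriver, spray_can, mug, screw_jar from where it was at the start of the episode below 0.03 m); the robot touches nothing.
It fails at once if the tall heater is lifted or carried: its rear edge leaves the mat by more than about 30 mm (height (world z) of tall_heel above 0.045 m).
It fails at once if the tall heater is shoved along: its rear edge has gone more than 60 mm from its place (distance of tall_heel from where it was at the start of the episode above 0.06 m).
It fails at once if the button is pressed before the tall heater is over (value of joint log_button above 0.003 m and angle between tall_heater's own z axis and vertical below 1.38 rad).
It fails at once if the squat heater is pushed about or tipped (distance of squat_heater from where it was at the start of the episode above 0.02 m or angle between squat_heater's own z axis and vertical above 0.2 rad).
It fails at once if another thing on the bench is disturbed by more than 30 mm (distance of any of multimeter, spare_dial, screwdriver, spray_can, mug, screw_jar from where it was at the start of the episode above 0.03 m).
It also fails if it takes over 45 s, if anything falls off the work surface, if the arm or the gripper's body presses on something with over 40 N, if the wrist force passes 120 N, or if a joint passes its speed limit or range.

## Working session

There is one attempt and no reset: what is moved stays moved. The work goes in short steps, Python scripts to look and compute and a shell command to move; the robot and the scene stay as the last step left them, time stands still between calls to the robot, and variables do not carry over. Pictures are saved under pics/ and viewed, at most 10 in all, crops included, and the job is handed in when it is done.

```bash
mkdir -p pics && cat > h.py <<'E'
import numpy as np, cv2
from station import ctrl
def ray(c,u,v,z):
    R=np.array(c["R"]);t=np.array(c["t"]).ravel()
    o=-R.T@t; d=R.T@np.array([(u-c["cx"])/c["fx"],(v-c["cy"])/c["fy"],1])
    return o+d*(z-o[2])/d[2]
def proj(c,X):
    p=np.array(c["R"])@np.array(X,float)+np.array(c["t"]).ravel()
    return np.array([c["fx"]*p[0]/p[2]+c["cx"],c["fy"]*p[1]/p[2]+c["cy"]])
def save(c,n): cv2.imwrite("pics/"+n,c["frame"][:,:,::-1])
E
python3 - <<'E'
from h import *
import pickle
cs={n:ctrl.read_camera(n) for n in("top","side")}
pickle.dump(cs,open("c0.pkl","wb"))
for n in cs: save(cs[n],n+"0.png"); R=np.array(cs[n]["R"]); print(n,-R.T@np.array(cs[n]["t"]).ravel(),R[2],cs[n]["fx"])
o=ctrl.get_obs();print(o["tool_pos"],o["tcp_rot"],o["t"])
E
```

```text
top [ 284.10874249   -6.94061603 1525.38759087] [ 1.50218814e-01 -8.61029903e-04 -9.88652399e-01] 471.17266928405405
side [ 938.35039804  976.91917351 1077.36614254] [-0.31108302 -0.67644741 -0.66756741] 369.73642073149387
[200.19898747 538.77272016 230.8858829 ] [-3.14062818e+00  1.36364888e-05  2.78579044e+00] 0.1
```

View pics/top0.png

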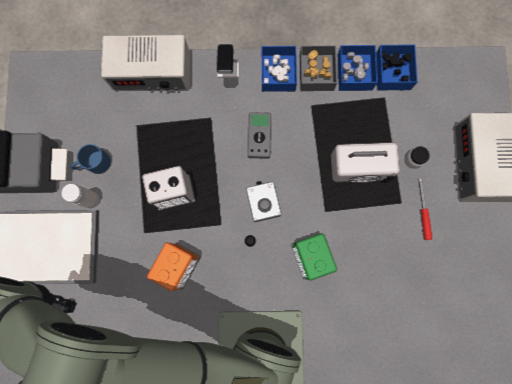

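View pics/side0.png

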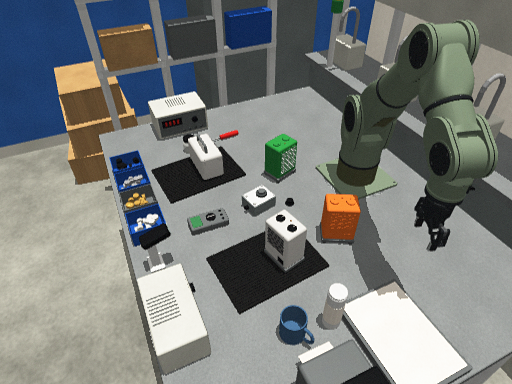

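The white, two-dial upright box at top (168,187) / side (285,240), on the left mat, fits the tall heater. The orange box at top (173,265) and the green box at (315,256) are coloured look-alikes, and the low white box with a handle at (365,162) is the squat heater. The control box is at (264,201). I'll confirm this with a crop and measure.

```bash
python3 - <<'E'
from h import *
import pickle
cs=pickle.load(open("c0.pkl","rb"));c=cs["top"];f=c["frame"]
a=cv2.resize(f[110:300,125:290],None,fx=4,fy=4,interpolation=cv2.INTER_CUBIC)[:600]
s=cv2.resize(cs["side"]["frame"][180:280,230:370],None,fx=4,fy=4,interpolation=cv2.INTER_CUBIC)
cv2.imwrite("pics/crop_t.png",a[:,:,::-1]);cv2.imwrite("pics/crop_s.png",s[:,:,::-1])
g=f.astype(int)
# mat: dark
m=(g.max(2)<45).astype(np.uint8); m[:, :130]=0;m[:,230:]=0;m[:112]=0;m[235:]=0
m=cv2.morphologyEx(m,cv2.MORPH_OPEN,np.ones((3,3)))
pts=np.vstack([k for k in cv2.findContours(m,0,2)[0] if cv2.contourArea(k)>100])
def rect(pts,z,n):
    W=np.array([ray(c,u,v,z)[:2] for u,v in pts.reshape(-1,2)],np.float32)
    r=cv2.minAreaRect(W);print(n,r);print(cv2.boxPoints(r).round(0).tolist())
rect(pts,12,"mat")
m=(g.min(2)>150).astype(np.uint8); m[:,:135]=0;m[:,205:]=0;m[:160]=0;m[215:]=0
k=max(cv2.findContours(m,0,2)[0],key=cv2.contourArea);rect(k,186,"heater top");print(cv2.boundingRect(k))
m=(g.min(2)>135).astype(np.uint8); m[:,:240]=0;m[:,290:]=0;m[:175]=0;m[225:]=0
k=max(cv2.findContours(m,0,2)[0],key=cv2.contourArea);rect(k,55,"box")
# orange
m=((g[:,:,0]>150)&(g[:,:,2]<80)).astype(np.uint8);m[:235]=0
k=max(cv2.findContours(m,0,2)[0],key=cv2.contourArea);rect(k,174,"orange")
E
```

```text
mat ((571.8200073242188, 262.55535888671875), (354.8419494628906, 245.0724334716797), 5.540852069854736)
[[383.0, 367.0], [407.0, 123.0], [760.0, 158.0], [737.0, 402.0]]
heater top ((509.94927978515625, 271.1932373046875), (83.93467712402344, 111.36951446533203), 13.10522747039795)
[[456.0, 316.0], [482.0, 207.0], [563.0, 226.0], [538.0, 335.0]]
(143, 167, 43, 36)
box ((471.98248291015625, -0.6923141479492188), (107.43335723876953, 119.03683471679688), 12.811299324035645)
[[406.0, 45.0], [433.0, -71.0], [538.0, -47.0], [511.0, 69.0]]
orange ((274.9029846191406, 253.52349853515625), (88.95096588134766, 112.99494934082031), 61.30147933959961)
[[204.0, 242.0], [303.0, 187.0], [346.0, 265.0], [247.0, 320.0]]
```

View pics/crop_t.png

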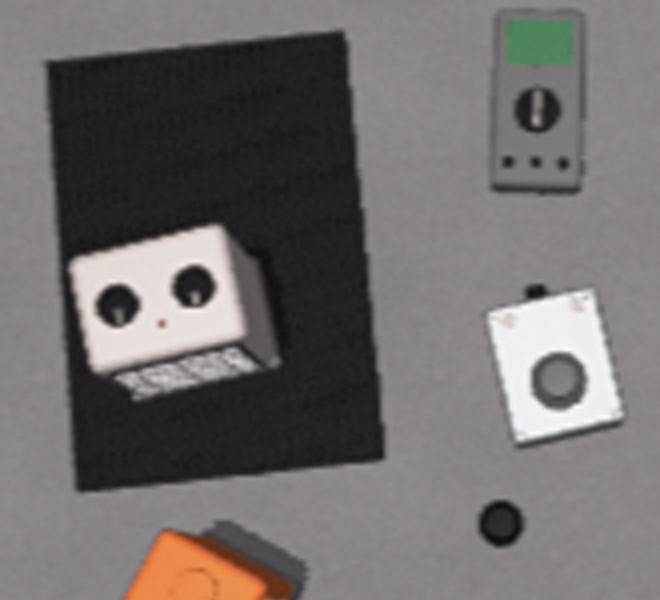

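View pics/crop_s.png

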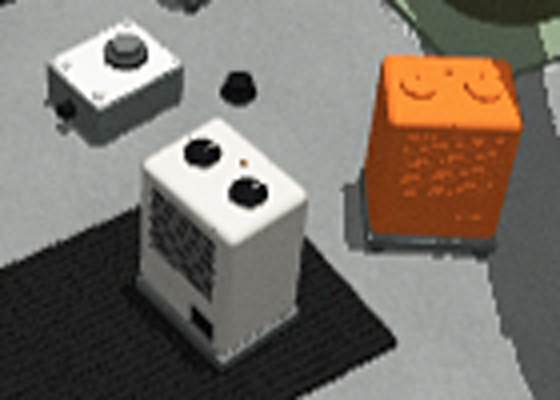

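The crops confirm the white two-dial heater on the black mat, with its grille face towards the robot (crop_t about (190,370)). The orange box stands off the mat, nearer the robot. The button is at crop_t (558,380), which is top (264.5,205). The heater's origin is about (510,271) with yaw about 13°, and its grille point is about (465,261,157).

```bash
python3 -m jog '{"xyz":[[0.2625,-0.363,0],[0.2625,-0.363,0],[0.2625,-0.363,0],[0.2625,-0.363,0],[0.2625,-0.363,0]],"twist":[[0,0,0.186],[0,0,0.186],[0,0,0.186],[0,0,0.186],[0,0,0.186]],"claw":[1,1,1,1,1]}'; python3 - <<'E'
from h import *
import pickle
c=pickle.load(open("c0.pkl","rb"))["top"]
g=c["frame"].astype(int)[185:225,245:285]
m=((g.max(2)<140)&(g.max(2)>60)).astype(np.uint8)
for z in(73,):print(ray(c,264.5,205,z))
n,l,s,ce=cv2.connectedComponentsWithStats(m);print(s,ce+[245,185])
E
```

```text
t: 0.6
tool_pos: [347.6, 334.5, 231.2]
tcp_rot: [-3.141, -0.0, -2.908]
ft_force: [1.5, 0.3, 0.2]
opening: 0.144
gripper_force: 0.0
[459.31587074 -18.68532458  73.        ]
[[  0   0  40  40 882]
 [  0   0  40  40 563]
 [ 13  13  14  14 155]] [[263.83560091 200.66439909]
 [265.61456483 210.44049734]
 [264.23225806 204.7483871 ]]
```

```bash
python3 -m jog '{"xyz":[[0.077,-0.108,0],[0.077,-0.108,0],[0.077,-0.108,-0.05],[0.077,-0.108,-0.093],[0.077,-0.108,-0.093]],"twist":[[0,0,0],[0,0,0],[0,0,0],[0,0,0],[0,0,0]],"claw":[1,1,1,1,1]}'; python3 - <<'E'
from h import *
for n in("top","side"):save(ctrl.read_camera(n),n+"1.png")
a=cv2.imread("pics/top1.png")[100:300,80:300];b=cv2.imread("pics/side1.png")[120:320,180:400]
cv2.imwrite("pics/both1.png",cv2.resize(np.hstack([a,b]),(792,360)))
E
```

```text
t: 1.1
tool_pos: [407.2, 248.9, 154.1]
tcp_rot: [-3.14, -0.005, -2.913]
ft_force: [-0.8, -0.1, 0.4]
opening: 0.002
gripper_force: 0.0
```

View pics/both1.png

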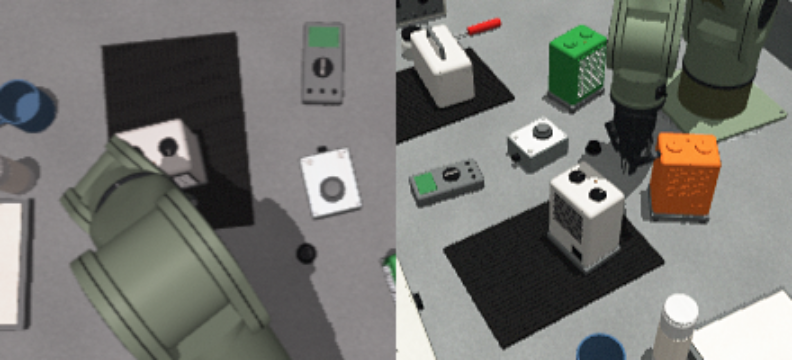

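The tool hangs in front of the grille and clear of the orange box, and the heater is still upright. Next I approach slowly.

```bash
python3 -m jog '{"xyz":[[0.015,0.003,0],[0.028,0.006,0],[0.04,0.009,0],[0.046,0.0105,0],[0.052,0.012,0]],"twist":[[0,0,0],[0,0,0],[0,0,0],[0,0,0],[0,0,0]],"claw":[1,1,1,1,1]}'; python3 -m jog '{"xyz":[[0.005,0.001,0],[0.01,0.0023,0],[0.015,0.0035,0],[0.02,0.0046,0],[0.02,0.0046,0]],"twist":[[0,0,0],[0,0,0],[0,0,0],[0,0,0],[0,0,0]],"claw":[1,1,1,1,1]}'
```

```text
t: 1.7
tool_pos: [450.3, 260.0, 158.1]
tcp_rot: [3.141, 0.001, -2.913]
ft_force: [-0.1, 0.5, -0.6]
opening: 0.004
gripper_force: 0.0
t: 2.2
tool_pos: [466.4, 263.3, 156.8]
tcp_rot: [-3.142, 0.0, -2.913]
ft_force: [-2.0, -0.3, 0.5]
opening: 0.0
gripper_force: 1.0
```

```bash
python3 -m jog '{"xyz":[[0.009,0.002,0],[0.018,0.004,0],[0.027,0.0062,0],[0.036,0.0083,0],[0.045,0.0104,0]],"twist":[[0,0,0],[0,0,0],[0,0,0],[0,0,0],[0,0,0]],"claw":[1,1,1,1,1]}'; python3 - <<'E'
from h import *
for n in("top","side"):save(ctrl.read_camera(n),n+"2.png")
a=cv2.imread("pics/top2.png")[100:300,80:300];b=cv2.imread("pics/side2.png")[120:320,180:400]
cv2.imwrite("pics/both2.png",cv2.resize(np.hstack([a,b]),(792,360)))
E
```

```text
t: 2.7
tool_pos: [502.7, 271.7, 156.8]
tcp_rot: [-3.142, 0.0, -2.913]
ft_force: [-1.0, -0.3, 1.1]
opening: -0.002
gripper_force: 0.7
```

View pics/both2.png

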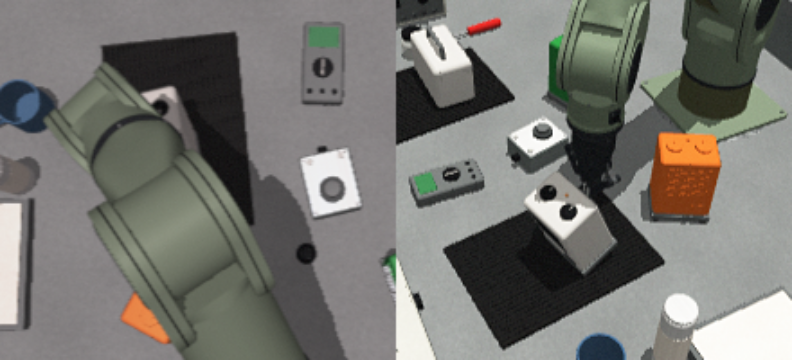

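The heater is tipping about its rear feet with no sliding. I'll keep pushing past the balance point.

```bash
python3 -m jog '{"xyz":[[0.009,0.002,0],[0.018,0.004,0],[0.027,0.0062,0],[0.036,0.0083,0],[0.042,0.0097,0]],"twist":[[0,0,0],[0,0,0],[0,0,0],[0,0,0],[0,0,0]],"claw":[1,1,1,1,1]}';python3 -m jog '{"xyz":[[0,0,0],[0,0,0],[0,0,0],[0,0,0],[0,0,0]],"twist":[[0,0,0],[0,0,0],[0,0,0],[0,0,0],[0,0,0]],"claw":[1,1,1,1,1]}'; python3 - <<'E'
from h import *
for n in("top","side"):save(ctrl.read_camera(n),n+"3.png")
a=cv2.imread("pics/top3.png")[100:300,80:300];b=cv2.imread("pics/side3.png")[120:320,180:400]
cv2.imwrite("pics/both3.png",cv2.resize(np.hstack([a,b]),(792,360)))
E
```

```text
t: 3.3
tool_pos: [536.3, 279.4, 156.8]
tcp_rot: [-3.141, 0.0, -2.913]
ft_force: [0.5, 0.3, -0.1]
opening: -0.003
gripper_force: 0.0
t: 3.8
tool_pos: [535.5, 279.4, 156.9]
tcp_rot: [-3.142, 0.0, -2.913]
ft_force: [-1.0, 0.6, -0.3]
opening: -0.001
gripper_force: 0.0
```

View pics/both3.png

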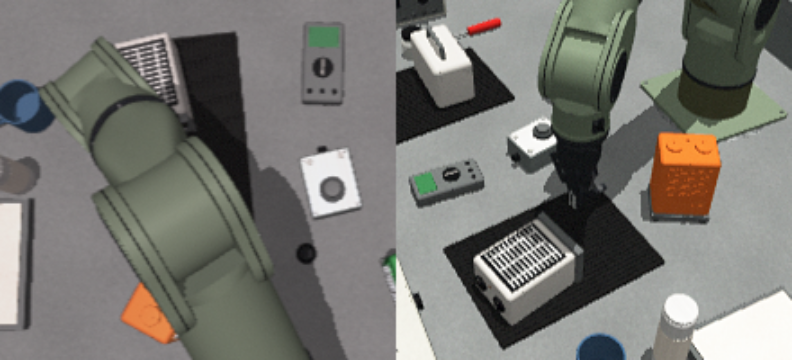

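It lies flat on its back on the mat, grille up (side crop about (525,260)). Next is the button.

```bash
python3 -m jog '{"xyz":[[-0.0945,-0.3715,0.02],[-0.0945,-0.3715,0.02],[-0.0945,-0.3715,0.02],[-0.0945,-0.3715,0.02],[-0.0945,-0.3715,0.02]],"twist":[[0,0,0],[0,0,0],[0,0,0],[0,0,0],[0,0,0]],"claw":[1,1,1,1,1]}'; python3 - <<'E'
from h import *
import pickle
cs=pickle.load(open("c0.pkl","rb"))
print(ray(cs["top"],264.23,204.75,73))
c=cs["side"];p=proj(c,[460,-18,73]);print(p)
g=c["frame"].astype(int);x0,y0=p.astype(int)-12
m=(g[y0:y0+24,x0:x0+24].max(2)<150).astype(np.uint8)
print(m)
E
```

```text
t: 4.4
tool_pos: [473.3, 35.7, 170.2]
tcp_rot: [-3.141, 0.0, -2.913]
ft_force: [-0.2, -0.9, 0.1]
opening: 0.001
gripper_force: 0.0
[460.10580128 -17.85641014  73.        ]
[261.24275711 190.89150907]
[[0 0 0 0 0 0 0 0 0 0 0 0 0 0 0 0 0 1 1 1 1 1 1 1]
 [0 0 0 0 0 0 0 0 0 0 0 0 0 0 0 0 0 0 1 1 1 1 1 1]
 [0 0 0 0 0 0 0 0 0 0 0 0 0 0 0 0 0 0 0 0 1 1 1 1]
 [0 0 0 0 0 0 0 0 0 0 0 0 0 0 0 0 0 0 0 0 0 1 1 1]
 [0 0 0 0 0 0 0 0 0 0 0 0 0 0 0 0 0 0 0 0 0 0 0 1]
 [0 0 0 0 0 0 0 0 0 0 0 0 0 0 0 0 0 0 0 0 0 0 0 0]
 [0 0 0 0 0 0 0 0 0 0 0 0 0 0 0 0 0 0 0 0 0 0 0 0]
 [0 0 0 0 0 0 0 0 0 0 0 0 0 0 0 0 0 0 0 0 0 0 0 0]
 [0 0 0 0 0 0 0 0 0 0 0 0 0 0 0 0 0 0 0 0 0 0 0 0]
 [0 0 0 0 0 0 0 0 0 0 0 0 0 0 0 0 0 0 0 0 0 0 0 0]
 [0 0 0 0 0 0 0 0 0 0 0 0 0 0 0 0 0 0 0 0 0 0 0 0]
 [0 0 0 0 0 0 0 0 0 0 1 1 1 1 1 1 0 0 0 0 0 0 0 0]
 [0 0 0 0 0 0 0 0 1 1 1 1 1 1 1 1 1 0 0 0 0 0 0 0]
 [0 0 0 0 0 0 0 1 1 1 1 1 1 1 1 1 1 0 0 0 0 0 0 0]
 [0 0 0 0 0 0 0 1 1 1 1 1 1 1 1 1 1 1 0 0 0 0 0 0]
 [0 0 0 0 0 0 0 1 1 1 1 1 1 1 1 1 1 1 0 0 0 0 0 0]
 [0 0 0 0 0 0 0 1 1 1 1 1 1 1 1 1 1 1 0 0 0 0 0 0]
 [0 0 0 0 0 0 0 1 1 1 1 1 1 1 1 1 1 1 0 0 0 0 0 0]
 [0 0 0 0 0 0 0 0 0 1 1 1 1 1 1 1 0 0 0 0 0 0 0 0]
 [0 0 0 0 0 0 0 0 0 0 0 1 1 1 0 0 0 0 0 0 0 0 0 0]
 [0 0 0 0 0 0 0 0 0 0 0 0 0 0 0 0 0 0 0 0 0 0 1 1]
 [0 0 0 0 0 0 0 0 0 0 0 0 0 0 0 0 0 0 0 0 1 1 1 1]
 [0 0 0 0 0 0 0 0 0 0 0 0 0 0 0 0 0 0 0 1 1 1 1 1]
 [0 0 0 0 0 0 0 0 0 0 0 0 0 0 0 0 0 1 1 1 1 1 1 1]]
```

```bash
python3 -m jog '{"xyz":[[-0.0166,-0.067,0],[-0.0166,-0.067,0],[-0.0166,-0.067,-0.05],[-0.0166,-0.067,-0.1],[-0.0166,-0.067,-0.1]],"twist":[[0,0,0],[0,0,0],[0,0,0],[0,0,0],[0,0,0]],"claw":[1,1,1,1,1]}';python3 -m jog '{"xyz":[[0,0,0],[0,0,0],[0,0,-0.004],[0,0,-0.008],[0,0,-0.01]],"twist":[[0,0,0],[0,0,0],[0,0,0],[0,0,0],[0,0,0]],"claw":[1,1,1,1,1]}'; python3 - <<'E'
from h import *
for n in("top","side"):save(ctrl.read_camera(n),n+"4.png")
b=cv2.imread("pics/side4.png")[120:320,180:400]
cv2.imwrite("pics/both4.png",cv2.resize(b,(660,600)))
E
```

```text
t: 4.9
tool_pos: [459.2, -15.9, 86.9]
tcp_rot: [3.141, -0.005, -2.912]
ft_force: [0.4, -0.0, 1.1]
opening: -0.002
gripper_force: 0.0
t: 5.4
tool_pos: [460.9, -16.3, 82.0]
tcp_rot: [-3.141, 0.0, -2.913]
ft_force: [0.1, -0.2, 0.4]
opening: -0.003
gripper_force: 0.0
```

View pics/both4.png

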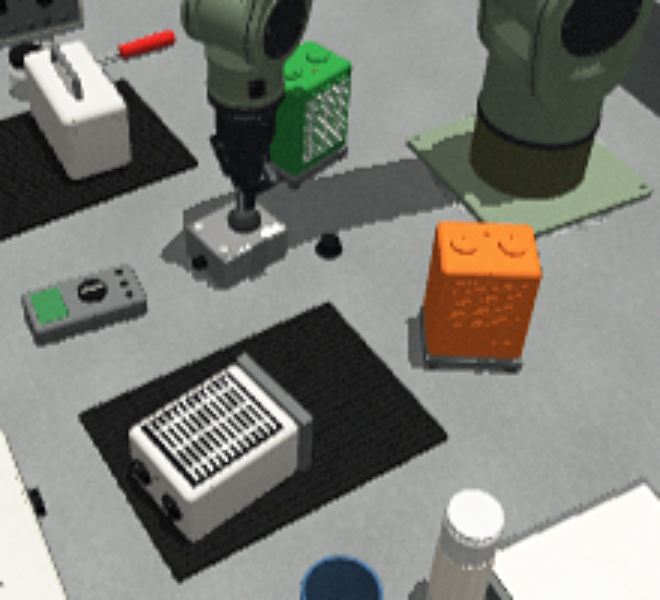

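The fingertips are right over the button at crop (243,212), and the heater lies flat. I press now.

```bash
python3 -m jog '{"xyz":[[0,-0.002,-0.005],[0,-0.002,-0.009],[0,-0.002,-0.012],[0,-0.002,-0.015],[0,-0.002,-0.0165]],"twist":[[0,0,0],[0,0,0],[0,0,0],[0,0,0],[0,0,0]],"claw":[1,1,1,1,1]}';python3 -m jog '{"xyz":[[0,0,-0.0015],[0,0,-0.003],[0,0,-0.003],[0,0,-0.003],[0,0,-0.003]],"twist":[[0,0,0],[0,0,0],[0,0,0],[0,0,0],[0,0,0]],"claw":[1,1,1,1,1]}'
```

```text
t: 6.0
tool_pos: [461.0, -18.1, 69.9]
tcp_rot: [-3.14, 0.001, -2.913]
ft_force: [-9.6, -1.8, 69.8]
opening: 0.002
gripper_force: 34.7
t: 6.5
tool_pos: [461.1, -18.1, 69.3]
tcp_rot: [-3.139, 0.003, -2.913]
ft_force: [-15.5, -0.4, 101.7]
opening: 0.001
gripper_force: 51.4
```

```bash
for i in 1 2 3 4 5 6; do python3 -m jog '{"xyz":[[0,0,0.0025],[0,0,0.0025]],"twist":[[0,0,0],[0,0,0]],"claw":[1,1]}' | grep -E 'tool_pos|ft_force'; done
```

```text
tool_pos: [461.0, -18.1, 70.0]
ft_force: [-8.9, -1.0, 60.9]
tool_pos: [460.9, -18.0, 70.8]
ft_force: [-1.6, -2.5, 18.5]
tool_pos: [460.8, -18.0, 72.4]
ft_force: [0.9, -3.8, 4.0]
tool_pos: [460.8, -17.9, 74.4]
ft_force: [1.7, -1.9, 2.3]
tool_pos: [460.7, -17.8, 76.4]
ft_force: [1.0, -1.2, 1.2]
tool_pos: [460.7, -17.6, 78.4]
ft_force: [-0.1, -0.3, 0.9]
```

The spring force fell from about 5 N to about 1.5 N between z 71 and 77, so the button went its full travel. I lift clear and check.

```bash
python3 -m jog '{"xyz":[[0,0,0.03],[0,0,0.08],[0,0,0.12],[0,0,0.12],[0,0,0.12]],"twist":[[0,0,0],[0,0,0],[0,0,0],[0,0,0],[0,0,0]],"claw":[1,1,1,1,1]}'; python3 -m jog '{"xyz":[[0,0,0],[0,0,0],[0,0,0],[0,0,0],[0,0,0]],"twist":[[0,0,0],[0,0,0],[0,0,0],[0,0,0],[0,0,0]],"claw":[1,1,1,1,1]}';python3 - <<'E'
from h import *
save(ctrl.read_camera("side"),"side5.png")
E
```

```text
t: 8.2
tool_pos: [460.8, -17.9, 174.5]
tcp_rot: [-3.141, 0.001, -2.913]
ft_force: [-0.6, 0.2, -0.1]
opening: 0.001
gripper_force: 0.0
t: 8.7
tool_pos: [460.7, -17.8, 174.1]
tcp_rot: [-3.142, -0.0, -2.913]
ft_force: [-0.8, 0.5, -0.9]
opening: -0.003
gripper_force: 0.0
```

View pics/side5.png

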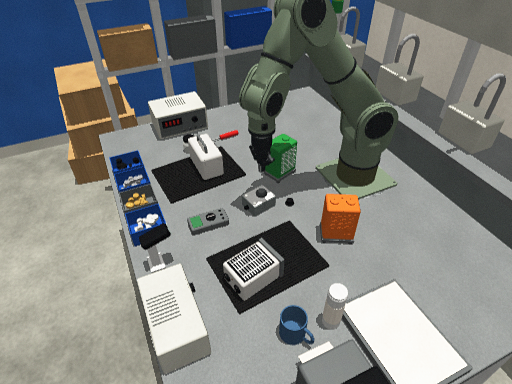

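The heater lies on its back, grille up, at (252,268). The button is out at (262,193), nothing else has moved, and the arm is clear.

```bash
python3 -c "from station import ctrl;print(ctrl.sign_off())"
```

```text
the job is handed in; nothing more can be done
None
```

The tall heater was tipped over and lies flat on its back on its mat, grille up; the button was then pressed fully in and released, nothing else on the bench appears to have moved, and the job is handed in, though the wrist force reached about 102 N (limit 120 N) during the press.

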